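# Stack an azurite doublet and hold its carrier in the gluing jig

### The job

Lay the black backing disc and then the blue azurite disc flat and centred on the white round seat of the wooden carrier, so that a rim of the seat shows all round. Then, with the fingers on the carrier's teal finger pad, push diagonally forward and down so that the carrier, with the discs still stacked on it, sits flush along the yellow fence and firmly down on the jig's bed, and finish still holding that push, without letting go: the gluing needs it held there. Leave the red sorter, the azurite lump, the dental pick, the glass dome and the blue dish where they are.

Things in the scene. Friction and masses are not known exactly. Their poses are not given: they have to be found in the camera images.
- backing_mid (a point): centre (half-way up) of the loose black basalt backing disc, 44 mm in diameter, 12 mm thick, about 53 g, lying flat on the shelf top at the start, to the left or the right of the jig
- azurite_mid (a point): centre (half-way up) of the loose deep blue azurite disc, 44 mm in diameter, 12 mm thick, about 68 g, lying flat on the shelf top at the start, on the other side of the jig from the black disc
- backing_disc: the black backing disc itself; origin at the centre of its underside, z up
- azurite_disc: the blue azurite disc itself; origin at the centre of its underside, z up
- carrier: loose beech carrier block lying on the jig's bed, about 0.3 kg, 128 mm long (its x, pointing to the fence), 90 mm wide (y), 26 mm high over its far 90 mm (the pad's wall included), with a low step at its near end; origin at the centre of its underside. At the start it lies some 25 to 45 mm short of the fence and up to about 0.15 rad askew; its waxed foot slides on the bed (friction about 0.3)
- seat (a point): centre of the top face of the carrier's white round seat plate, 60 mm in diameter, which stands 3 mm proud of the block; 22 mm ahead (carrier +x) of the carrier's origin and 29 mm above its underside; same axes as the carrier
- carrier_front (a point): middle of the bottom edge of the carrier's far face (64 mm ahead of the carrier's origin), the face that goes against the fence; same axes as the carrier
- pad: L-shaped teal hard silicone finger pad fixed in the step at the carrier's near end, 70 mm wide: a level floor 38 mm long, 10 mm above the carrier's underside, and at its far end an upright wall 16 mm high; same origin and axes as the carrier
- pad_corner (a point): middle of the inner corner of the teal pad, where its floor meets its wall: 26 mm behind (carrier -x) the carrier's origin and 10 mm above its underside; the floor runs 38 mm from here towards carrier -x, the wall rises 16 mm from here; same axes as the carrier
- jig: fixed gluing jig: aluminium bed 240 mm (x) by 160 mm (y) with its top 10 mm above the shelf top, and a yellow fence along its far end; origin at the centre of its underside, x pointing to the fence
- bed: the jig's aluminium bed plate, 240 by 160 mm, its top face 10 mm above the shelf top; origin 6 mm below its top face, at its centre; same axes as the jig
- fence: the jig's yellow fence, fixed, 160 mm long along jig y, 20 mm thick, standing 22 mm above the bed; origin at the centre of the bed's top face; same axes as the jig
- fence_mid (a point): middle of the bottom edge of the fence's near face, at the height of the bed's top, 100 mm ahead (jig +x) of the jig's centre; same axes as the jig, x pointing squarely into the fence
- sorter: bystander: open red plastic gem sorter with compartments, a raised back and a white latch, 110 by 190 mm, about 135 mm high; origin at the centre of its underside
- lump: bystander: rough lump of blue azurite, about 70 mm across, 42 mm high; origin at the centre of its underside
- pick: bystander: stainless steel dental pick lying along its x, 170 mm long, 8 mm thick; origin under its middle
- dome: bystander: glass dome over a turquoise nugget on a dark wooden foot, 110 mm in diameter, 118 mm high; origin at the centre of its underside
- dish: bystander: blue ceramic dish, 70 mm in diameter, 30 mm high; origin at the centre of its underside

How it is judged:
On the way, in this order (a step that is already met when the one before it is completed fails the run):
1. the black backing disc lies flat and centred on the white seat, released (horizontal distance between backing_mid and seat below 0.008 m and z of backing_mid in the frame of seat between 0.003 and 0.009 m and angle between backing_mid's own z axis and vertical below 0.08 rad and contact force between the fingers and backing_disc below 0.2 N), for 0.2 s.
2. the blue azurite disc lies flat and centred on the black disc, still on the seat, released (all of step 1 and horizontal distance between azurite_mid and seat below 0.008 m and z of azurite_mid in the frame of seat between 0.015 and 0.021 m and angle between azurite_mid's own z axis and vertical below 0.08 rad and contact force between the fingers and azurite_disc below 0.2 N), for 0.2 s.
At the end, for the whole second after the job is handed in: Black disc then blue disc flat on the seat, each within 8 mm of its centre, fingers off them; fingers push the teal pad (over 4 N); carrier flush with the fence (3 mm, 0.04 rad), flat, over 3 N on fence and over 8 N on bed (weight 3.5 to 5 N); all at rest, push still held (all of step 2 and contact force between the fingers and pad above 4 N and contact force between carrier and fence above 3 N and contact force between carrier and bed above 8 N and x of carrier_front in the frame of fence_mid above -0.003 m and angle between the x axis of carrier and the x axis of jig, either way round below 0.04 rad and angle between carrier's own z axis and vertical below 0.04 rad and linear speed of each of carrier, backing_disc, azurite_disc below 0.01 m/s); the arm keeps its last pose, push and grip.
It fails at once if the sorter is moved by more than 15 mm (distance of sorter from where it was at the start of the episode above 0.015 m).
It fails at once if the lump is moved by more than 15 mm (distance of lump from where it was at the start of the episode above 0.015 m).
It fails at once if the pick is moved by more than 15 mm (distance of pick from where it was at the start of the episode above 0.015 m).
It fails at once if the dome is moved by more than 15 mm (distance of dome from where it was at the start of the episode above 0.015 m).
It fails at once if the dish is moved by more than 15 mm (distance of dish from where it was at the start of the episode above 0.015 m).
It also fails if it takes over 64 s, if anything falls off the work surface, if the arm or the gripper's body presses on something with over 40 N, if the wrist force passes 120 N, or if a joint passes its speed limit or range.

### The arm

A 7-joint arm with a two-finger parallel gripper is mounted at the origin on the work surface. World frame = base frame: x ahead of the robot, y to its left, z up, the work surface at z = 0. Lengths are in m, angles in rad, forces in N, time in s.
With the tool pointing down it reaches from about 0.425 to 0.925 m from the base axis. Payload 6.8 kg.
Tool frame: the origin (TCP) lies at the very end of the fingers, on their centre line; the grasp point (between the pads) lies 19 mm behind it; z points along the fingers, x is the direction in which the jaws open and shut, and the axes are right-handed (so a half turn about z gives the same grasp; the last joint's range is limited). The gripper opens to 85 mm and grips with 20 to 120 N. Pads are 22 mm wide; open, the fingers measure 114 mm over their backs; the gripper's body (76 mm by 85 mm) begins 54 mm behind the grasp point. The pads swing forward as they close: fully open they stand 13 mm farther back than shut.
Start: joints at [1.191, 0.477, 0.022, 1.555, -0.011, 1.109, -0.083], TCP at [0.181, -0.65, 0.197] pointing down, gripper open.
Joint ranges: [-2.96, 2.96], [-0.34, 2.1], [-1.41, 1.46], [0.24, 2.44], [-1.37, 4.51], [0.17, 1.92], [-2.96, 2.96]. Speed limits (rad/s): [2.39, 2.39, 3.14, 3.14, 3.14, 3.14, 3.14].

### API

Orientations are given as a rotation vector (axis times angle).
In Python, from bench import get_obs, imaging, hand_in gives the robot as it stands.
- The arm moves only by the tool send_rows, never from a script. Its argument "motion" is a list of rows, each an object with "dp": the shift along the world's x, y, z in m, a list of three; "rot": the turn, a rotation vector about the world's x, y, z in rad, a list of three; "grip": the finger opening in m, from 0 to 0.0854. In form: [{"dp": [dx, dy, dz], "rot": [ax, ay, az], "grip": grip}, ...]. A call has 1 to 20 rows; each row shifts and turns the pose as measured when the row begins; what a row does not reach is not made up. A row lasts 1/8 s, in which the tool goes at most 62.5 mm and 10.7 degrees, less where a joint would pass 70% of its speed; a pose out of reach is approached as far as the arm can. A call is refused whole if a number of a shift passes 0.0625 or a number of a turn 0.188, either way. A call with a gripper value outside its range is refused whole. The fingers move at their own pace and stop on an object; "grip_force" is the grip in N (left out, the last holds). Time passes only in rows, so rows that do not move let the fingers close. It gives the time, the measured TCP pose, the force and the opening at its end, in the units of the state.
- get_obs(): the state, without advancing time (a new reading comes with each control period).
- imaging.grab_frame(name): name is "scene" or "side" or "wrist"; returns a dict with "img" (480x640x3 uint8, red, green, blue), "fx", "fy", "cx", "cy" (pixels), "D" ([k1, k2, p1, p2, k3] as OpenCV has them; the pictures are not rectified), "R" (3x3) and "t" (3): a world point X has camera coordinates R X + t. Camera axes: x right, y down, z forward; pixel columns grow to the right and rows downward; lengths in m; the calibration is good to about 2 mm. A picture is of the moment at which its call begins. There is no depth.
- hand_in(): hands the job in, once; it reports no verdict.
The state is a dict: "clock": time; "joints": joint angles; "qvel": joint speeds; "tau": joint torques, N m; "tcp_pos": TCP position; "orientation": TCP orientation; "contact_force": force on the tool from outside, world axes, zero at the start; "moment": the same for the moment, N m; "grip_width": finger opening in m.
Only numpy, scipy, OpenCV 4.12 (cv2) and the standard library are available. Lean on these libraries where they do the work, as an engineer would, in place of code of your own. Each camera call takes 0.05 s, during which the arm holds its last target. There are 200 camera calls.

## Working session

There is one attempt and no reset: what is moved stays moved. The work goes in short steps, Python scripts to look and compute and a tool call to move; the robot and the scene stay as the last step left them, time stands still between calls to the robot, and variables do not carry over. Pictures are saved under pics/ and viewed, about 8 in all and at most 12, crops included, and the job is handed in when it is done.

Besides the shell and the picture viewer there is one more tool, called after "Emit:" in YAML: its name, and indented under it one key for each argument. send_rows: Moves the arm, as the interface text tells. Its arguments: {"type":"object","properties":{"motion":{"type":"array","items":{"type":"object","properties":{"dp":{"type":"array","items":{"type":"number"}},"rot":{"type":"array","items":{"type":"number"}},"grip":{"type":"number"}}}},"grip_force":{"type":"number"}},"required":["motion"]}

```bash
mkdir -p pics; ls; python3 - <<'E'
from bench import get_obs, imaging
import cv2,numpy as np
o=get_obs(); print({k:np.round(v,3) for k,v in o.items()})
for n in ["scene","side"]:
    f=imaging.grab_frame(n); cv2.imwrite(f"pics/{n}0.png",f["img"][:,:,::-1])
    print(n,f["fx"],f["cx"],f["cy"],f["D"],np.round(-np.array(f["R"]).T@f["t"],3),np.round(f["R"],2).tolist())
E
```

```text
pics
{'clock': np.float64(0.0), 'joints': array([ 1.191,  0.478,  0.022,  1.556, -0.012,  1.109, -0.083]), 'qvel': array([-0.   ,  0.   ,  0.001, -0.001,  0.001,  0.001,  0.   ]), 'tau': array([ 0.0000e+00, -5.9644e+01,  1.6080e+00, -2.8119e+01,  1.2000e-02,
        9.0000e-03,  0.0000e+00]), 'tcp_pos': array([ 0.181, -0.65 ,  0.196]), 'orientation': array([-2.501e+00,  1.899e+00,  2.000e-03]), 'contact_force': array([-0.236,  0.314, -0.595]), 'moment': array([-0.006, -0.02 ,  0.02 ]), 'grip_width': np.float64(0.085)}
scene 454.89568412733223 311.91832934529725 240.04664967805547 [0.01873507 0.         0.         0.         0.        ] [ 0.914 -0.528  0.76 ] [[0.86, 0.51, -0.01], [0.38, -0.65, -0.66], [-0.34, 0.56, -0.75]]
side 448.8692497994408 309.17554051712165 236.4527716324497 [-0.07135863  0.          0.          0.          0.        ] [ 0.342 -0.762  0.81 ] [[0.94, -0.35, -0.01], [-0.25, -0.64, -0.73], [0.25, 0.68, -0.69]]
```

View pics/scene0.png

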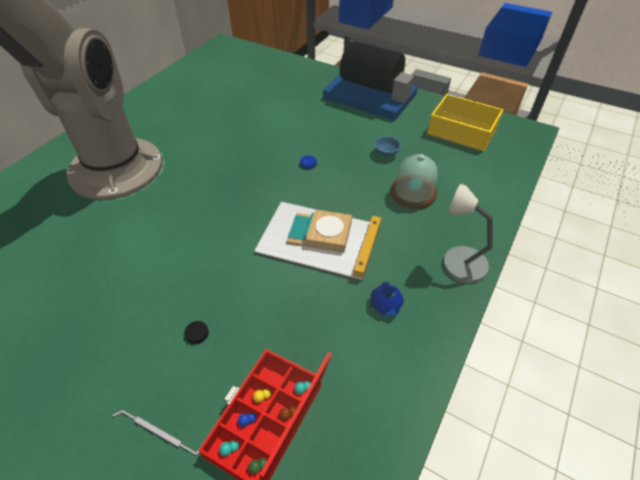

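View pics/side0.png

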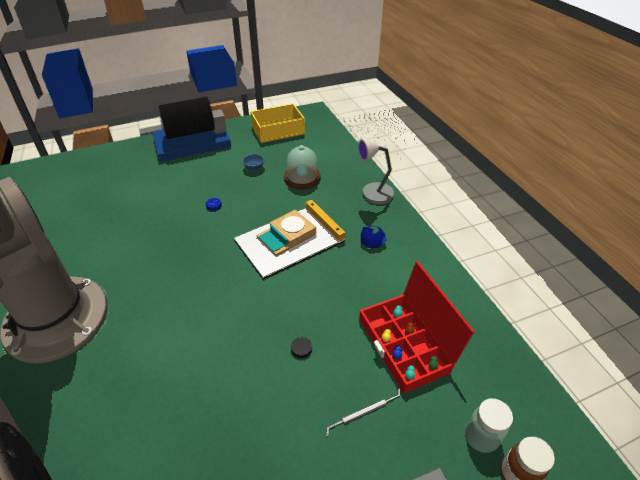

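```bash
cat > h.py <<'E'
from bench import get_obs, imaging
import cv2,numpy as np
from scipy.optimize import least_squares
def proj(f,P):
    r=cv2.Rodrigues(np.array(f["R"]))[0]
    K=np.array([[f["fx"],0,f["cx"]],[0,f["fy"],f["cy"]],[0,0,1.]])
    return cv2.projectPoints(np.float64(P),r,np.float64(f["t"]),K,np.float64(f["D"]))[0].reshape(-1,2)
RNG={"blue":((108,150,40),(130,255,255)),"teal":((80,120,40),(98,255,200)),"yellow":((18,140,120),(30,255,255)),
"black":((0,0,0),(180,255,45)),"white":((0,0,150),(180,70,255)),"wood":((8,60,80),(20,200,255))}
def hull(f,col,c,r):
    "convex hull of the blob of this colour nearest pixel c inside radius r"
    im=f["img"]; hsv=cv2.cvtColor(im,cv2.COLOR_RGB2HSV); m=cv2.inRange(hsv,*map(np.array,RNG[col]))
    w=np.zeros_like(m); cv2.circle(w,tuple(int(v) for v in c),r,255,-1); m&=w
    n,l,s,_=cv2.connectedComponentsWithStats(m)
    k=1+np.argmax(s[1:,4]); ys,xs=np.where(l==k)
    # pixel corners so that the area is right
    p=np.vstack([np.c_[xs+a,ys+b] for a in(-.4,.4) for b in(-.4,.4)]).astype(np.float32)
    return cv2.convexHull(p),int(s[k,4])
def mom(h,second):
    m=cv2.moments(np.float32(h)); v=[m["m10"]/m["m00"],m["m01"]/m["m00"]]
    if second:
        a=np.array([m["mu20"],m["mu11"],m["mu02"]])/m["m00"]; v+=list(a/np.sqrt(a[0]+a[2]))
    return np.array(v)
def cyl(r,z0,z1):
    a=np.linspace(0,2*np.pi,48,endpoint=False); return np.vstack([np.c_[r*np.cos(a),r*np.sin(a),0*a+z] for z in(z0,z1)])
def box(x0,x1,y0,y1,z0,z1): return np.array([[x,y,z] for x in(x0,x1) for y in(y0,y1) for z in(z0,z1)])
def place(P,q):
    c,s=np.cos(q[2]),np.sin(q[2]); return np.c_[q[0]+c*P[:,0]-s*P[:,1],q[1]+s*P[:,0]+c*P[:,1],P[:,2]]
def fit(obs,P,q0,yaw):
    "obs: list of (frame,hull)"
    def res(q):
        q=list(q)+[0]*(3-len(q))
        return np.hstack([mom(cv2.convexHull(np.float32(proj(f,place(P,q)))),yaw)-mom(h,yaw) for f,h in obs])
    s=least_squares(res,q0[:3 if yaw else 2],x_scale=.01,diff_step=1e-3); return s.x,s.fun
E
python3 - <<'E'
from h import *
S,D=[imaging.grab_frame(n) for n in("scene","side")]
def ray(f,u,z):
    r=least_squares(lambda q:proj(f,[[q[0],q[1],z]])[0]-u,[.6,0]); return r.x
T={"black":("black",(197,332),(301,347),22,cyl(.022,0,.012),0),"blue":("blue",(308,161),(213,204),22,cyl(.022,0,.012),0),
"seat":("white",(329,227),(292,225),17,cyl(.030,.036,.039),0),"teal":("teal",(300,229),(272,237),25,np.vstack([box(-.064,-.026,-.035,.035,.019,.020),box(-.026,-.022,-.035,.035,.02,.036)]),1),
"fence":("yellow",(368,246),(325,220),40,box(.1,.12,-.08,.08,.01,.032),1)}
for k,(c,a,b,r,P,yaw) in T.items():
    (h1,n1),(h2,n2)=hull(S,c,a,r),hull(D,c,b,r)
    q0=list(ray(S,a,.02))+[-.3]
    m=mom(h1,0); print(k,n1,n2,np.round(m,1),np.round(mom(h2,0),1))
    for ob in ([(S,h1),(D,h2)],[(S,h1)],[(D,h2)]):
        q,e=fit(ob,P,q0,yaw); print("   ",np.round(q,4),np.round(e,1))
for f,u in((S,(368,272)),(S,(378,219)),(S,(283,205)),(S,(256,254))): print(u,np.round(ray(f,u,.01),3))
E
```

```text
black 380 71 [195.9 332.5] [300.6 353.4]
    [ 0.4957 -0.2751] [-2.7  1.1  0.6 -3.8]
    [ 0.4985 -0.2708] [-0.  0.]
    [ 0.4915 -0.2831] [-0.  0.]
blue 161 158 [307.7 161.4] [213.  203.9]
    [0.4216 0.2639] [-0.   0.2 -0.1 -0.2]
    [0.4213 0.2646] [ 0. -0.]
    [0.4217 0.263 ] [-0.  0.]
seat 478 298 [329.3 225.9] [292.4 223.7]
    [0.5951 0.0673] [-0. -0.  0. -0.]
    [0.5952 0.0672] [0. 0.]
    [0.595  0.0673] [ 0. -0.]
teal 334 391 [299.6 227.1] [273.1 238.2]
    [0.5734 0.0577 0.3312] [ 0.2 -0.4  0.5 -0.5  1.1  0.1  0.6  0.2  0.3 -0.2]
    [0.5733 0.0572 0.3513] [ 0.  -0.   0.4 -0.4  1.2]
    [0.5747 0.058  0.278 ] [-0.  -0.  -0.1  0.3 -0. ]
fence 542 307 [367.4 244.5] [324.8 217. ]
    [0.5781 0.0565 0.2118] [ 0.7 -0.   0.1 -0.4  1.2 -0.6  1.   0.1  0.2  0.8]
    [0.5766 0.0569 0.2012] [ 0.  -0.1  0.2 -0.6  1. ]
    [0.5816 0.058  0.227 ] [-0.  -0.   0.4  0.2  0.6]
(368, 272) [0.716 0.016]
(378, 219) [0.669 0.164]
(283, 205) [0.456 0.094]
(256, 254) [ 0.488 -0.061]
```

Emit:
send_rows:
  motion:
    - {"dp": [0.026,0.031,0],"rot": [0,0,0],"grip": 0.085}
    - {"dp": [0.026,0.031,0],"rot": [0,0,0],"grip": 0.085}
    - {"dp": [0.026,0.031,0],"rot": [0,0,0],"grip": 0.085}
    - {"dp": [0.026,0.031,0],"rot": [0,0,0],"grip": 0.085}
    - {"dp": [0.026,0.031,0],"rot": [0,0,0],"grip": 0.085}
    - {"dp": [0.026,0.031,0],"rot": [0,0,0],"grip": 0.085}
    - {"dp": [0.026,0.031,0],"rot": [0,0,0],"grip": 0.085}
    - {"dp": [0.026,0.031,0],"rot": [0,0,0],"grip": 0.085}
    - {"dp": [0.026,0.031,0],"rot": [0,0,0],"grip": 0.085}
    - {"dp": [0.026,0.031,0],"rot": [0,0,0],"grip": 0.085}
    - {"dp": [0.026,0.031,0],"rot": [0,0,0],"grip": 0.085}
    - {"dp": [0.02,0.03,0],"rot": [0,0,0],"grip": 0.085}
    - {"dp": [0,0,0],"rot": [0,0,0],"grip": 0.085}

```text
clock: 1.82
tcp_pos: [0.4929, -0.2645, 0.1944]
orientation: [-2.5, 1.901, 0.005]
contact_force: [-0.5, -0.6, 0.3]
grip_width: 0.0847
```

```bash
python3 - <<'E'
from h import *
o=get_obs(); print(o["tcp_pos"],o["orientation"],o["clock"])
f=imaging.grab_frame("wrist"); cv2.imwrite("pics/w1.png",f["img"][:,:,::-1])
print(proj(f,[[.497,-.273,.012],list(o["tcp_pos"])]), -np.array(f["R"]).T@f["t"])
E
```

```text
[ 0.49292546 -0.26450571  0.19440517] [-2.49994706  1.90147674  0.00529363] 1.825
[[333.50232797 216.39061259]
 [324.39228782 277.01868897]] [ 0.55786133 -0.24719887  0.37193284]
```

View pics/w1.png

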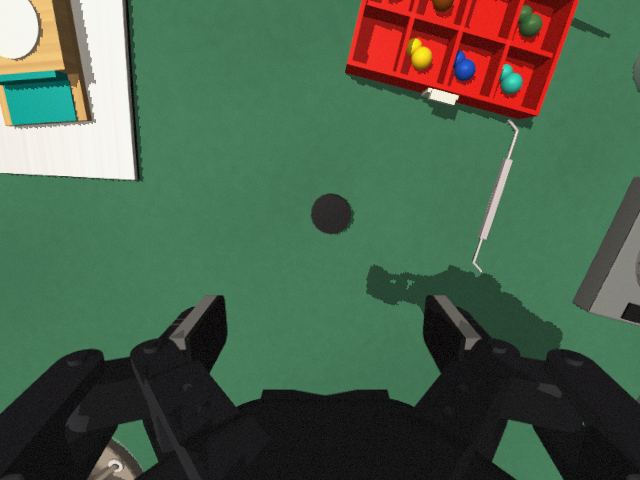

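```bash
python3 - <<'E'
from h import *
RNG["black"]=((0,0,0),(180,255,60))
f=imaging.grab_frame("wrist");o=get_obs()
h,n=hull(f,"black",(332,214),32); q,e=fit([(f,h)],cyl(.022,0,.012),[.497,-.273],0)
print(n,mom(h,0),q,q-o["tcp_pos"][:2])
from scipy.spatial.transform import Rotation as R
M=R.from_rotvec(o["orientation"]).as_matrix(); print(M.round(4).tolist())
E
```

```text
1236 [329.34752638 211.70786135] [ 0.49858795 -0.26962817] [ 0.00773315 -0.00167595]
[[0.2622, -0.965, -0.0035], [-0.965, -0.2622, 0.0011], [-0.0019, 0.0031, -1.0]]
```

Emit:
send_rows:
  motion:
    - {"dp": [0.004,-0.001,-0.045],"rot": [0,0,0],"grip": 0.065}
    - {"dp": [0.003,-0.001,-0.045],"rot": [0,0,0],"grip": 0.065}
    - {"dp": [0,0,-0.03],"rot": [0,0,0],"grip": 0.065}
    - {"dp": [0,0,0],"rot": [0,0,0],"grip": 0.065}
    - {"dp": [0,0,0],"rot": [0,0,0],"grip": 0.065}

```text
clock: 2.55
tcp_pos: [0.4948, -0.2786, 0.0733]
orientation: [2.481, -1.92, 0.002]
contact_force: [0.3, -0.6, -0.8]
grip_width: 0.0647
```

```bash
cat > w.py <<'E'
from h import *
import sys
RNG["black"]=((0,0,0),(180,255,60))
def look(col,q0,z0=0,r=None):
    o=get_obs(); f=imaging.grab_frame("wrist")
    P=cyl(.022,z0,z0+.012); pp=proj(f,place(P,list(q0)+[0])); c=pp.mean(0); r=r or int(np.ptp(pp,0).max()*.75)
    h,n=hull(f,col,c,r); q,e=fit([(f,h)],P,q0,0)
    print(o["clock"],"tcp",o["tcp_pos"].round(4),"pred px",c.round(0),"n",n,"expect",int(cv2.contourArea(cv2.convexHull(np.float32(pp)))),"found",mom(h,0).round(1),q.round(4),"delta",(q-o["tcp_pos"][:2]).round(4),o["grip_width"],o["contact_force"].round(1))
    return f,q
E
python3 - <<'E'
from w import *
f,q=look("black",[.4985,-.2696]); cv2.imwrite("pics/w2.png",f["img"][:,:,::-1])
E
```

```text
2.55 tcp [ 0.4948 -0.2786  0.0733] pred px [314. 238.] n 2518 expect 2797 found [313.7 238.4] [ 0.4984 -0.2695] delta [0.0036 0.0091] 0.06474150855871016 [ 0.3 -0.6 -0.8]
```

View pics/w2.png

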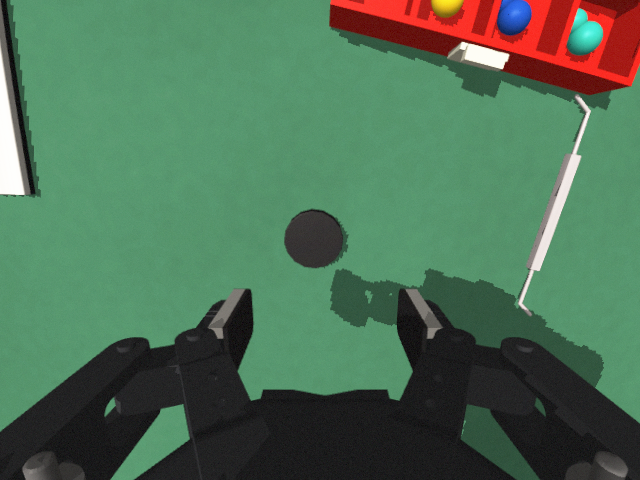

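Emit:
send_rows:
  motion:
    - {"dp": [0.004,0.009,0],"rot": [0,0,0],"grip": 0.065}
    - {"dp": [0,0,0],"rot": [0,0,0],"grip": 0.065}
    - {"dp": [0,0,-0.02],"rot": [0,0,0],"grip": 0.065}
    - {"dp": [0,0,-0.015],"rot": [0,0,0],"grip": 0.065}
    - {"dp": [0,0,0],"rot": [0,0,0],"grip": 0.065}

```text
clock: 3.22
tcp_pos: [0.5021, -0.2697, 0.0418]
orientation: [2.483, -1.92, 0.014]
contact_force: [0.9, -0.0, -0.3]
grip_width: 0.065
```

```bash
python3 - <<'E'
from w import *
look("black",[.4985,-.2696])
E
```

```text
3.225 tcp [ 0.5021 -0.2697  0.0418] pred px [322. 263.] n 3283 expect 3550 found [322.2 263.7] [ 0.4983 -0.2695] delta [-0.0038  0.0002] 0.06502877421772826 [ 0.9 -0.  -0.3]
```

Emit:
send_rows:
  motion:
    - {"dp": [-0.004,0,-0.012],"rot": [0,0,0],"grip": 0.065}
    - {"dp": [0,0,-0.012],"rot": [0,0,0],"grip": 0.065}
    - {"dp": [0,0,-0.008],"rot": [0,0,0],"grip": 0.065}
    - {"dp": [0,0,-0.003],"rot": [0,0,0],"grip": 0.065}
    - {"dp": [0,0,0],"rot": [0,0,0],"grip": 0.065}
    - {"dp": [0,0,0],"rot": [0,0,0],"grip": 0.065}

```text
clock: 4.03
tcp_pos: [0.4989, -0.2703, 0.0058]
orientation: [2.483, -1.92, 0.017]
contact_force: [-0.5, -0.2, -0.6]
grip_width: 0.065
```

Emit:
send_rows:
  grip_force: 25
  motion:
    - {"dp": [-0.0005,0,-0.003],"rot": [0,0,0],"grip": 0.055}
    - {"dp": [0,0,0],"rot": [0,0,0],"grip": 0.046}
    - {"dp": [0,0,0],"rot": [0,0,0],"grip": 0.038}
    - {"dp": [0,0,0],"rot": [0,0,0],"grip": 0.038}
    - {"dp": [0,0,0],"rot": [0,0,0],"grip": 0.038}

```text
clock: 4.65
tcp_pos: [0.4989, -0.2706, 0.0033]
orientation: [2.484, -1.921, 0.02]
contact_force: [0.1, 0.3, -0.2]
grip_width: 0.0375
```

```bash
python3 - <<'E'
from w import *
f=imaging.grab_frame("wrist"); cv2.imwrite("pics/w3.png",f["img"][150:450,120:520,::-1]); 
S=imaging.grab_frame("scene")["img"][270:370,130:260]; D=imaging.grab_frame("side")["img"][290:390,240:370]
cv2.imwrite("pics/w3.png",cv2.vconcat([f["img"][150:400,60:580],cv2.resize(cv2.hconcat([S,D]),(520,200))])[:,:,::-1])
E
```

```text
(no output)
```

View pics/w3.png

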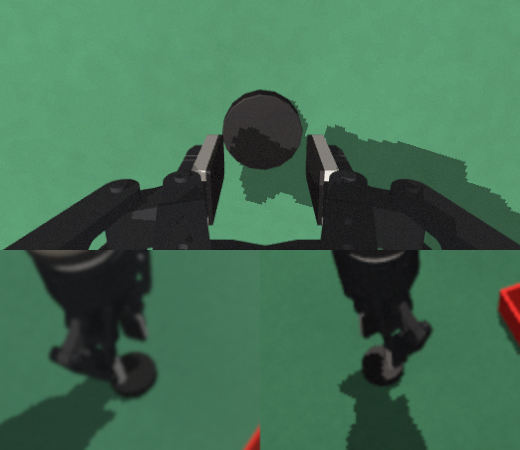

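```bash
python3 - <<'E'
from w import *
f,q=look("black",[.4985,-.2696],0); look("black",[.51,-.2696],0,60)
o=get_obs();t=o["tcp_pos"]
from scipy.spatial.transform import Rotation as R
M=R.from_rotvec(o["orientation"]).as_matrix();print(M.round(3).tolist())
print("tcp px",proj(f,[t,t-.019*M[:,2],t+M[:,0]*.019,t-M[:,0]*.019,t+M[:,0]*.019-.019*M[:,2],t-M[:,0]*.019-.019*M[:,2]]).round(0).tolist())
E
```

```text
4.8 tcp [ 0.4989 -0.2706  0.0033] pred px [323. 278.] n 5132 expect 5169 found [317.1 283.6] [ 0.4952 -0.2673] delta [-0.0036  0.0032] 0.038307601905529544 [0.2 0.9 0.1]
4.85 tcp [ 0.4988 -0.2706  0.0033] pred px [328. 259.] n 4830 expect 5321 found [321.  279.8] [ 0.498  -0.2688] delta [-0.0009  0.0017] 0.037897631134546646 [ 0.3 -0.4 -0.2]
[[0.251, -0.968, 0.009], [-0.968, -0.251, -0.009], [0.011, -0.006, -1.0]]
tcp px [[324.0, 277.0], [324.0, 290.0], [358.0, 277.0], [291.0, 277.0], [361.0, 290.0], [287.0, 290.0]]
```

```bash
python3 - <<'E'
from w import *
f=imaging.grab_frame("wrist");o=get_obs();t=o["tcp_pos"]
from scipy.spatial.transform import Rotation as R
M=R.from_rotvec(o["orientation"]).as_matrix()
for w in(.019,.022):
  for h in(0,.005,.01,.015,.02,.03,.04): print(w,h,proj(f,[t+s*w*M[:,0]+g*M[:,1]-h*M[:,2] for s in(-1,1) for g in(-.011,.011)]).round(0).tolist())
b=f["img"][180:400,230:430]; cv2.imwrite("pics/w4.png",cv2.resize(np.clip(b.astype(float)*2,0,255).astype(np.uint8),(800,880)[:2],interpolation=cv2.INTER_CUBIC)[:600,:,::-1])
E
```

```text
0.019 0 [[290.0, 258.0], [291.0, 295.0], [358.0, 259.0], [357.0, 295.0]]
0.019 0.005 [[289.0, 261.0], [291.0, 298.0], [359.0, 261.0], [358.0, 299.0]]
0.019 0.01 [[289.0, 264.0], [290.0, 302.0], [360.0, 264.0], [359.0, 302.0]]
0.019 0.015 [[287.0, 267.0], [289.0, 306.0], [361.0, 267.0], [360.0, 306.0]]
0.019 0.02 [[286.0, 270.0], [288.0, 311.0], [362.0, 271.0], [361.0, 311.0]]
0.019 0.03 [[284.0, 278.0], [286.0, 320.0], [365.0, 278.0], [363.0, 320.0]]
0.019 0.04 [[281.0, 286.0], [283.0, 330.0], [367.0, 286.0], [365.0, 330.0]]
0.022 0 [[285.0, 258.0], [286.0, 295.0], [364.0, 259.0], [362.0, 295.0]]
0.022 0.005 [[284.0, 261.0], [285.0, 298.0], [365.0, 261.0], [363.0, 299.0]]
0.022 0.01 [[283.0, 264.0], [284.0, 302.0], [366.0, 264.0], [364.0, 302.0]]
0.022 0.015 [[282.0, 267.0], [283.0, 306.0], [367.0, 267.0], [366.0, 306.0]]
0.022 0.02 [[280.0, 270.0], [282.0, 310.0], [368.0, 271.0], [367.0, 311.0]]
0.022 0.03 [[278.0, 278.0], [279.0, 320.0], [371.0, 278.0], [369.0, 320.0]]
0.022 0.04 [[275.0, 286.0], [277.0, 330.0], [374.0, 286.0], [372.0, 330.0]]
```

View pics/w4.png

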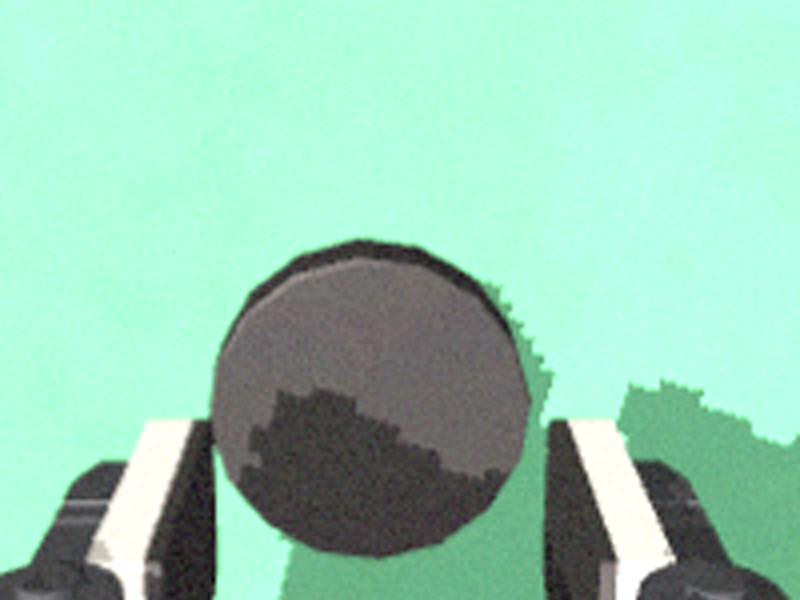

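The pads passed above the disc: the picture shows pad ends at about (283,285) and (367,285), which geometrically puts them roughly 40 mm behind the reported TCP. I'll open the gripper and feel my way down.

Emit:
send_rows:
  motion:
    - {"dp": [0,0,0],"rot": [0,0,0],"grip": 0.062}
    - {"dp": [0,0,0],"rot": [0,0,0],"grip": 0.062}
    - {"dp": [0,0,-0.003],"rot": [0,0,0],"grip": 0.062}
    - {"dp": [0,0,-0.003],"rot": [0,0,0],"grip": 0.062}
    - {"dp": [0,0,-0.003],"rot": [0,0,0],"grip": 0.062}
    - {"dp": [0,0,0],"rot": [0,0,0],"grip": 0.062}

```text
clock: 5.7
tcp_pos: [0.4987, -0.2705, -0.0066]
orientation: [2.483, -1.921, 0.019]
contact_force: [0.3, -0.0, -0.2]
grip_width: 0.0619
```

No contact at TCP z = −6.6 mm, so the pad ends really are higher than the reported TCP. I'll go on down in small steps.

Emit:
send_rows:
  motion:
    - {"dp": [0,0,-0.004],"rot": [0,0,0],"grip": 0.062}
    - {"dp": [0,0,-0.004],"rot": [0,0,0],"grip": 0.062}
    - {"dp": [0,0,-0.003],"rot": [0,0,0],"grip": 0.062}
    - {"dp": [0,0,0],"rot": [0,0,0],"grip": 0.062}

```text
clock: 6.2
tcp_pos: [0.4986, -0.2705, -0.0185]
orientation: [2.483, -1.92, 0.018]
contact_force: [-0.2, -0.4, -0.3]
grip_width: 0.062
```

Emit:
send_rows:
  motion:
    - {"dp": [0,0,-0.003],"rot": [0,0,0],"grip": 0.062}
    - {"dp": [0,0,-0.003],"rot": [0,0,0],"grip": 0.062}
    - {"dp": [0,0,0],"rot": [0,0,0],"grip": 0.062}

```text
clock: 6.58
tcp_pos: [0.4987, -0.2705, -0.0249]
orientation: [2.483, -1.921, 0.019]
contact_force: [0.9, -0.5, -0.2]
grip_width: 0.0621
```

```bash
python3 - <<'E'
from w import *
f,q=look("black",[.4985,-.2696])
b=f["img"][200:400,220:440]; cv2.imwrite("pics/w5.png",cv2.resize(np.clip(b.astype(float)*2,0,255).astype(np.uint8),(660,600),interpolation=cv2.INTER_CUBIC)[:,:,::-1])
E
```

```text
6.575 tcp [ 0.4987 -0.2705 -0.0249] pred px [323. 299.] n 6684 expect 7117 found [322.3 300.5] [ 0.4981 -0.2693] delta [-0.0006  0.0012] 0.06210968085735971 [ 0.9 -0.5 -0.2]
```

View pics/w5.png

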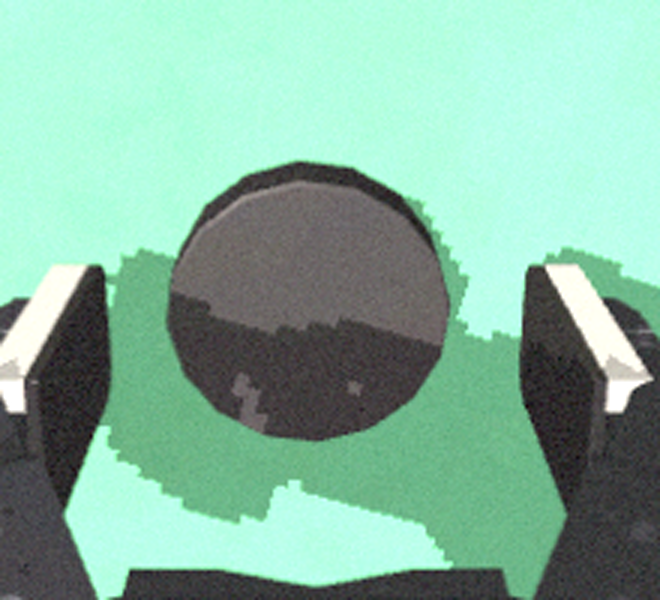

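Emit:
send_rows:
  motion:
    - {"dp": [0,0,-0.003],"rot": [0,0,0],"grip": 0.058}
    - {"dp": [0,0,-0.003],"rot": [0,0,0],"grip": 0.058}
    - {"dp": [0,0,-0.003],"rot": [0,0,0],"grip": 0.058}
    - {"dp": [0,0,0],"rot": [0,0,0],"grip": 0.058}

```text
clock: 7.12
tcp_pos: [0.4988, -0.2705, -0.0343]
orientation: [2.483, -1.921, 0.019]
contact_force: [0.2, -0.5, -0.2]
grip_width: 0.0585
```

Emit:
send_rows:
  motion:
    - {"dp": [0,0,-0.002],"rot": [0,0,0],"grip": 0.055}
    - {"dp": [0,0,-0.001],"rot": [0,0,0],"grip": 0.055}
    - {"dp": [0,0,0],"rot": [0,0,0],"grip": 0.055}

```text
clock: 7.5
tcp_pos: [0.4989, -0.2705, -0.0375]
orientation: [2.484, -1.921, 0.019]
contact_force: [-0.2, -0.0, 0.7]
grip_width: 0.0551
```

Emit:
send_rows:
  grip_force: 25
  motion:
    - {"dp": [0,0,0],"rot": [0,0,0],"grip": 0.046}
    - {"dp": [0,0,0],"rot": [0,0,0],"grip": 0.038}
    - {"dp": [0,0,0],"rot": [0,0,0],"grip": 0.038}
    - {"dp": [0,0,0],"rot": [0,0,0],"grip": 0.038}

```text
clock: 8.0
tcp_pos: [0.4982, -0.2667, -0.036]
orientation: [2.487, -1.918, 0.012]
contact_force: [0.9, 0.4, -1.0]
grip_width: 0.0426
```

Emit:
send_rows:
  motion:
    - {"dp": [0,0,0.01],"rot": [0,0,0],"grip": 0.038}
    - {"dp": [0,0,0.03],"rot": [0,0,0],"grip": 0.038}
    - {"dp": [0,0,0.03],"rot": [0,0,0],"grip": 0.038}
    - {"dp": [0,0,0.03],"rot": [0,0,0],"grip": 0.038}
    - {"dp": [0,0,0],"rot": [0,0,0],"grip": 0.038}

```text
clock: 8.62
tcp_pos: [0.4979, -0.2678, 0.0685]
orientation: [2.485, -1.92, 0.013]
contact_force: [0.0, 0.3, -0.8]
grip_width: 0.0427
```

```bash
python3 - <<'E'
from w import *
o=get_obs(); z=o["tcp_pos"][2]+.0375-.003
print(z); f,q=look("black",o["tcp_pos"][:2],z,75)
b=f["img"][180:420,200:460]; S=imaging.grab_frame("scene")["img"][250:370,110:240]; 
cv2.imwrite("pics/w6.png",cv2.resize(np.clip(cv2.hconcat([b,cv2.resize(S,(260,240))]).astype(float)*1.8,0,255).astype(np.uint8),(780,360))[:,:,::-1])
E
```

```text
0.10299116537184277
8.625 tcp [ 0.4979 -0.2678  0.0685] pred px [325. 308.] n 9447 expect 8034 found [324.5 316.3] [ 0.4943 -0.2686] delta [-0.0036 -0.0008] 0.042665666256607934 [ 0.   0.3 -0.8]
```

View pics/w6.png

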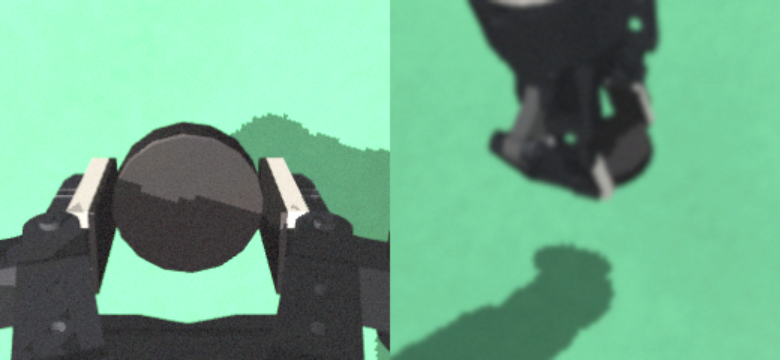

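Emit:
send_rows:
  motion:
    - {"dp": [0.004,0.04,0],"rot": [0,0,0],"grip": 0.038}
    - {"dp": [0.004,0.04,0],"rot": [0,0,0],"grip": 0.038}
    - {"dp": [0.004,0.04,0],"rot": [0,0,0],"grip": 0.038}
    - {"dp": [0.004,0.04,0],"rot": [0,0,0],"grip": 0.038}
    - {"dp": [0.004,0.04,0],"rot": [0,0,0],"grip": 0.038}
    - {"dp": [0.004,0.04,0],"rot": [0,0,0],"grip": 0.038}
    - {"dp": [0.004,0.04,0],"rot": [0,0,0],"grip": 0.038}
    - {"dp": [0.004,0.03,0],"rot": [0,0,0],"grip": 0.038}
    - {"dp": [0,0,0],"rot": [0,0,0],"grip": 0.038}
    - {"dp": [0,0,0],"rot": [0,0,0],"grip": 0.038}

```text
clock: 9.98
tcp_pos: [0.5177, 0.0513, 0.054]
orientation: [2.472, -1.914, -0.021]
contact_force: [0.6, -1.0, -1.4]
grip_width: 0.0427
```

```bash
python3 - <<'E'
from w import *
o=get_obs(); f=imaging.grab_frame("wrist"); t=o["tcp_pos"]; print(t,o["orientation"],o["grip_width"])
P=cyl(.030,.036,.039); pp=proj(f,place(P,[.595,.0673,0])); c=pp.mean(0); print(c,np.ptp(pp,0))
h,n=hull(f,"white",c,int(np.ptp(pp,0).max()*.6)); q,e=fit([(f,h)],P,[.595,.067],0); print(n,cv2.contourArea(h),cv2.contourArea(cv2.convexHull(np.float32(pp))),mom(h,0),q)
T=[("teal",[(-.045,0,.02)],np.vstack([box(-.064,-.026,-.035,.035,.019,.020),box(-.026,-.022,-.035,.035,.02,.036)])),("yellow",[(.11,0,.03)],box(.1,.12,-.08,.08,.01,.032))]
for (c,p0,P) in T:
    u=proj(f,place(np.array(p0),[.576,.058,.25]))[0]; print(c,u)
    try:
        h,n=hull(f,c,u,110); r=h.reshape(-1,2); print(n,r.min(0),r.max(0)); q,e=fit([(f,h)],P,[.576,.058,.25],1); print(q.round(4),e.round(1))
    except Exception as x: print(x)
cv2.imwrite("pics/w7.png",f["img"][:,:,::-1])
E
```

```text
[0.51765613 0.05125196 0.05396647] [ 2.47183489 -1.91439547 -0.02073603] 0.04268696411647466
[331.40390293 131.10068851] [109.66448721 115.01738455]
9977 10081.538096008357 9887.284930592752 [332.35571483 128.93791571] [0.59553201 0.0669332 ]
teal [336.61087815 238.92893227]
6285 [276.6 203.6] [395.4 269.4]
[0.5742 0.0599 0.3087] [ 0.   0.  -0.   0.   0.2]
yellow [341.04142178 -49.52818491]
attempt to get argmax of an empty sequence
```

View pics/w7.png

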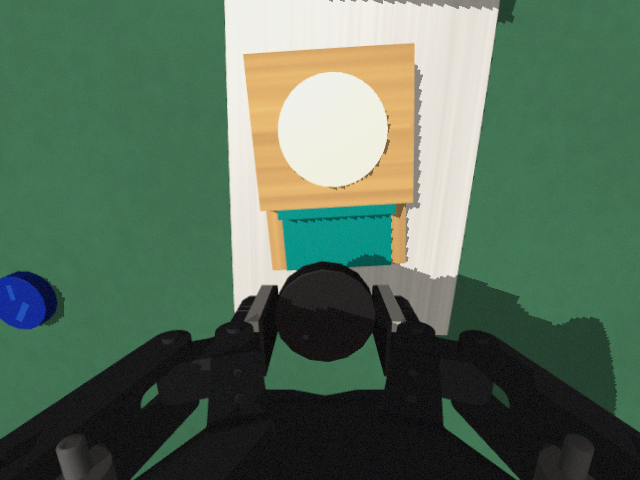

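Emit:
send_rows:
  motion:
    - {"dp": [0.02,0.004,0],"rot": [0,0,0],"grip": 0.038}
    - {"dp": [0.02,0.004,0],"rot": [0,0,0],"grip": 0.038}
    - {"dp": [0.02,0.004,0],"rot": [0,0,0],"grip": 0.038}
    - {"dp": [0.015,0.003,0],"rot": [0,0,0],"grip": 0.038}
    - {"dp": [0,0,0],"rot": [0,0,0],"grip": 0.038}
    - {"dp": [0,0,0],"rot": [0,0,0],"grip": 0.038}

```text
clock: 10.78
tcp_pos: [0.5917, 0.057, 0.0515]
orientation: [2.455, -1.925, -0.024]
contact_force: [-0.7, 0.1, -1.1]
grip_width: 0.0427
```

```bash
cat > held.py <<'E'
from w import *
from scipy.spatial.transform import Rotation as R
def held(zu,col="black"):
    "disc in the hand: its outline's far arc, against the model at height tcp z+zu; returns the offset disc - tcp"
    o=get_obs(); f=imaging.grab_frame("wrist"); t=o["tcp_pos"]; M=R.from_rotvec(o["orientation"]).as_matrix()
    print("tcp",t.round(4),"tool z",M[:,2].round(3),"jaw deg",np.degrees(np.arctan2(M[1,0],M[0,0])).round(1),o["grip_width"],o["contact_force"].round(1),o["clock"])
    return f,t
E
python3 - <<'E'
from held import *
f,t=held(.036)
# far edge of the disc against white/wood background: top-most and extent
m=cv2.inRange(cv2.cvtColor(f["img"],cv2.COLOR_RGB2HSV),np.array((0,0,0)),np.array((180,255,60)))
P=cyl(.022,t[2]+.036,t[2]+.048); pp=proj(f,place(P,[t[0],t[1],0])); print("pred box",pp.min(0),pp.max(0))
c=int(pp[:,0].mean()); print("first dark row near col",c,[int(np.argmax(m[200:,k]>0))+200 for k in range(c-30,c+31,10)])
h=cv2.convexHull(np.float32(pp)).reshape(-1,2); mm=np.zeros_like(m); cv2.fillConvexPoly(mm,np.int32(h.round()),255); print("pred",[int(np.argmax(mm[200:,k]>0))+200 for k in range(c-30,c+31,10)])
E
```

```text
tcp [0.5917 0.057  0.0515] tool z [-0.026 -0.008 -1.   ] jaw deg -76.2 0.04270772707329818 [-0.7  0.1 -1.1] 10.775
pred box [273.36690455 261.71735002] [375.50801669 362.71525761]
first dark row near col 324 [273, 267, 264, 262, 263, 266, 272]
pred [272, 266, 263, 262, 263, 266, 272]
```

Emit:
send_rows:
  motion:
    - {"dp": [0.004,0.0095,-0.008],"rot": [0.008,-0.026,0],"grip": 0.038}
    - {"dp": [0,0,-0.008],"rot": [0,0,0],"grip": 0.038}
    - {"dp": [0,0,-0.008],"rot": [0,0,0],"grip": 0.038}
    - {"dp": [0,0,0],"rot": [0,0,0],"grip": 0.038}
    - {"dp": [0,0,0],"rot": [0,0,0],"grip": 0.038}

```text
clock: 11.45
tcp_pos: [0.594, 0.0643, 0.0266]
orientation: [2.469, -1.939, -0.0]
contact_force: [-0.4, 0.8, 0.3]
grip_width: 0.0426
```

```bash
python3 -c "
from held import *
held(0)"
```

```text
tcp [0.594  0.0643 0.0266] tool z [-0.001 -0.001 -1.   ] jaw deg -76.3 0.04257158680491655 [-0.4  0.8  0.3] 11.45
```

Emit:
send_rows:
  motion:
    - {"dp": [0.0025,0.0025,-0.008],"rot": [0,0,0],"grip": 0.038}
    - {"dp": [0,0,-0.007],"rot": [0,0,0],"grip": 0.038}
    - {"dp": [0,0,-0.004],"rot": [0,0,0],"grip": 0.038}
    - {"dp": [0,0,0],"rot": [0,0,0],"grip": 0.038}
    - {"dp": [0,0,0],"rot": [0,0,0],"grip": 0.038}

```text
clock: 12.12
tcp_pos: [0.5968, 0.067, 0.0062]
orientation: [2.47, -1.939, -0.0]
contact_force: [1.2, -0.7, -0.5]
grip_width: 0.0428
```

Emit:
send_rows:
  motion:
    - {"dp": [0,0,-0.0015],"rot": [0,0,0],"grip": 0.038}
    - {"dp": [0,0,0],"rot": [0,0,0],"grip": 0.038}
    - {"dp": [0,0,-0.001],"rot": [0,0,0],"grip": 0.038}
    - {"dp": [0,0,0],"rot": [0,0,0],"grip": 0.038}

```text
clock: 12.62
tcp_pos: [0.5971, 0.067, 0.0041]
orientation: [2.47, -1.94, 0.001]
contact_force: [-0.8, 0.1, 0.6]
grip_width: 0.0427
```

Emit:
send_rows:
  motion:
    - {"dp": [0,0,-0.0015],"rot": [0,0,0],"grip": 0.038}
    - {"dp": [0,0,0],"rot": [0,0,0],"grip": 0.038}

```text
clock: 12.88
tcp_pos: [0.5973, 0.067, 0.0028]
orientation: [2.47, -1.94, 0.001]
contact_force: [-0.4, -0.2, 0.3]
grip_width: 0.0425
```

Emit:
send_rows:
  motion:
    - {"dp": [0,0,0],"rot": [0,0,0],"grip": 0.048}
    - {"dp": [0,0,0],"rot": [0,0,0],"grip": 0.055}
    - {"dp": [0,0,0],"rot": [0,0,0],"grip": 0.062}
    - {"dp": [0,0,0],"rot": [0,0,0],"grip": 0.062}
    - {"dp": [0,0,0.012],"rot": [0,0,0],"grip": 0.062}
    - {"dp": [0,0,0.03],"rot": [0,0,0],"grip": 0.065}
    - {"dp": [0,0,0.03],"rot": [0,0,0],"grip": 0.065}
    - {"dp": [-0.03,0.0,0.02],"rot": [0,0,0],"grip": 0.065}
    - {"dp": [-0.03,0.0,0],"rot": [0,0,0],"grip": 0.065}
    - {"dp": [0,0,0],"rot": [0,0,0],"grip": 0.065}

```text
clock: 14.12
tcp_pos: [0.537, 0.0674, 0.1018]
orientation: [-2.469, 1.939, -0.006]
contact_force: [0.5, 0.5, 0.3]
grip_width: 0.0649
```

```bash
python3 - <<'E'
from held import *
f,t=held(0)
RNG["black"]=((0,0,0),(180,255,75))
f,q=look("black",[.5957,.067],.039)
P=cyl(.030,.036,.039); pp=proj(f,place(P,[.5955,.0669,0])); c=pp.mean(0)
h,n=hull(f,"white",c,int(np.ptp(pp,0).max()*.6)); print("seat",fit([(f,h)],P,[.595,.067],0)[0])
S=imaging.grab_frame("scene"); print(*hull(S,"black",(329,222),14)[1:],fit([(S,hull(S,"black",(329,222),14)[0])],cyl(.022,.039,.051),[.595,.067],0)[0])
# blue disc from wrist, if seen
try: look("blue",[.4216,.2639])
except Exception as e: print(e)
cv2.imwrite("pics/w8.png",f["img"][:,:,::-1])
E
```

```text
tcp [0.537  0.0674 0.1018] tool z [ 0.004 -0.    -1.   ] jaw deg -76.3 0.06487757215781342 [0.5 0.5 0.3] 14.125
14.175 tcp [0.5388 0.0675 0.1021] pred px [345. 173.] n 3203 expect 3389 found [346.2 170.5] [0.5973 0.0667] delta [ 0.0586 -0.0008] 0.0649942120820677 [0.3 0.1 0.2]
seat [0.59548341 0.06687197]
223 [0.59676025 0.06614668]
14.275 tcp [0.5396 0.0675 0.1014] pred px [ 85. 310.] n 1996 expect 2124 found [ 84.9 309.4] [0.4226 0.2636] delta [-0.117   0.1961] 0.06494398297295494 [ 0.4  0.2 -0.1]
```

Emit:
send_rows:
  motion:
    - {"dp": [-0.023,0.039,0],"rot": [0,0,0],"grip": 0.065}
    - {"dp": [-0.023,0.039,0],"rot": [0,0,0],"grip": 0.065}
    - {"dp": [-0.023,0.039,0],"rot": [0,0,0],"grip": 0.065}
    - {"dp": [-0.023,0.039,-0.01],"rot": [0,0,0],"grip": 0.065}
    - {"dp": [-0.023,0.037,-0.02],"rot": [0,0,0],"grip": 0.065}
    - {"dp": [0,0,-0.02],"rot": [0,0,0],"grip": 0.065}
    - {"dp": [0,0,0],"rot": [0,0,0],"grip": 0.065}
    - {"dp": [0,0,0],"rot": [0,0,0],"grip": 0.065}

```text
clock: 15.32
tcp_pos: [0.4273, 0.2683, 0.0498]
orientation: [-2.459, 1.943, -0.006]
contact_force: [-0.0, 0.8, 0.4]
grip_width: 0.0652
```

```bash
python3 - <<'E'
from held import *
held(0)
look("blue",[.4224,.2637])
E
```

```text
tcp [0.4273 0.2683 0.0498] tool z [ 0.008  0.004 -1.   ] jaw deg -76.6 0.06521408587825135 [-0.   0.8  0.4] 15.325
15.375 tcp [0.4274 0.268  0.0498] pred px [329. 263.] n 3139 expect 3297 found [329.8 263.1] [0.4229 0.2632] delta [-0.0045 -0.0048] 0.06509933084493943 [ 0.6 -0.  -0. ]
```

Emit:
send_rows:
  motion:
    - {"dp": [-0.004,-0.0047,-0.02],"rot": [0,0,0],"grip": 0.062}
    - {"dp": [0,0,-0.02],"rot": [0,0,0],"grip": 0.062}
    - {"dp": [0,0,-0.015],"rot": [0,0,0],"grip": 0.062}
    - {"dp": [0,0,0],"rot": [0,0,0],"grip": 0.062}
    - {"dp": [0,0,0],"rot": [0,0,0],"grip": 0.062}

```text
clock: 16.05
tcp_pos: [0.4278, 0.2626, -0.0032]
orientation: [-2.448, 1.946, -0.011]
contact_force: [0.3, -0.4, -0.1]
grip_width: 0.0619
```

```bash
python3 - <<'E'
from held import *
look("blue",[.4228,.2634])
E
```

```text
16.05 tcp [ 0.4278  0.2626 -0.0032] pred px [321. 290.] n 5220 expect 5481 found [321.  291.3] [0.4228 0.2633] delta [-0.005   0.0007] 0.06187818150937498 [ 0.3 -0.4 -0.1]
```

Emit:
send_rows:
  motion:
    - {"dp": [-0.0045,0.0007,-0.008],"rot": [0,0,0],"grip": 0.06}
    - {"dp": [0,0,-0.008],"rot": [0,0,0],"grip": 0.06}
    - {"dp": [0,0,0],"rot": [0,0,0],"grip": 0.06}
    - {"dp": [0,0,0],"rot": [0,0,0],"grip": 0.06}

```text
clock: 16.6
tcp_pos: [0.4233, 0.2638, -0.0195]
orientation: [-2.447, 1.945, -0.012]
contact_force: [-0.1, -0.7, -0.5]
grip_width: 0.0601
```

```bash
python3 - <<'E'
from held import *
held(0);look("blue",[.4228,.2634]); print(get_obs()["joints"].round(2))
E
```

```text
tcp [ 0.4233  0.2638 -0.0195] tool z [ 0.016  0.008 -1.   ] jaw deg -77.0 0.060122007272789366 [-0.1 -0.7 -0.5] 16.6
16.65 tcp [ 0.4234  0.2638 -0.0194] pred px [325. 295.] n 6376 expect 6669 found [324.9 296. ] [0.4228 0.2633] delta [-0.0005 -0.0005] 0.060043899597301456 [-0.3 -0.2  0.1]
[-0.48  0.52 -0.25  2.12  0.27  0.5  -2.28]
```

Emit:
send_rows:
  motion:
    - {"dp": [0,0,-0.008],"rot": [-0.008,0.016,0],"grip": 0.057}
    - {"dp": [0,0,-0.005],"rot": [0,0,0],"grip": 0.055}
    - {"dp": [0,0,-0.003],"rot": [0,0,0],"grip": 0.055}
    - {"dp": [0,0,0],"rot": [0,0,0],"grip": 0.055}

```text
clock: 17.2
tcp_pos: [0.4236, 0.2638, -0.0366]
orientation: [2.458, -1.955, -0.001]
contact_force: [-0.5, -0.1, 1.0]
grip_width: 0.055
```

Emit:
send_rows:
  grip_force: 25
  motion:
    - {"dp": [0,0,0],"rot": [0,0,0],"grip": 0.046}
    - {"dp": [0,0,0],"rot": [0,0,0],"grip": 0.038}
    - {"dp": [0,0,0],"rot": [0,0,0],"grip": 0.038}
    - {"dp": [0,0,0],"rot": [0,0,0],"grip": 0.038}

```text
clock: 17.7
tcp_pos: [0.4236, 0.2639, -0.0362]
orientation: [2.458, -1.955, -0.0]
contact_force: [-0.1, 0.3, -0.2]
grip_width: 0.0428
```

Emit:
send_rows:
  motion:
    - {"dp": [0,0,0.01],"rot": [0,0,0],"grip": 0.038}
    - {"dp": [0,0,0.03],"rot": [0,0,0],"grip": 0.038}
    - {"dp": [0,0,0.03],"rot": [0,0,0],"grip": 0.038}
    - {"dp": [0,0,0.03],"rot": [0,0,0],"grip": 0.038}
    - {"dp": [0,0,0],"rot": [0,0,0],"grip": 0.038}

```text
clock: 18.32
tcp_pos: [0.4232, 0.2636, 0.0687]
orientation: [2.459, -1.954, -0.0]
contact_force: [0.3, 0.8, -0.7]
grip_width: 0.0424
```

```bash
python3 - <<'E'
from held import *
f,t=held(0)
look("blue",t[:2],t[2]+.037,75)
E
```

```text
tcp [0.4232 0.2636 0.0687] tool z [-0.001 -0.    -1.   ] jaw deg -77.0 0.04243106468492458 [ 0.3  0.8 -0.7] 18.325
18.375 tcp [0.4224 0.2629 0.0674] pred px [323. 310.] n 7821 expect 8452 found [324.9 312.9] [0.4226 0.2627] delta [ 0.0002 -0.0001] 0.04282900420542122 [-0.4 -0.  -0.6]
```

Emit:
send_rows:
  motion:
    - {"dp": [0.024,-0.027,0.002],"rot": [0,0,0],"grip": 0.038}
    - {"dp": [0.024,-0.027,0.002],"rot": [0,0,0],"grip": 0.038}
    - {"dp": [0.024,-0.027,0.002],"rot": [0,0,0],"grip": 0.038}
    - {"dp": [0.024,-0.027,0.002],"rot": [0,0,0],"grip": 0.038}
    - {"dp": [0.024,-0.027,0.002],"rot": [0,0,0],"grip": 0.038}
    - {"dp": [0.024,-0.027,0.002],"rot": [0,0,0],"grip": 0.038}
    - {"dp": [0.02,-0.025,0],"rot": [0,0,0],"grip": 0.038}
    - {"dp": [0,0,0],"rot": [0,0,0],"grip": 0.038}
    - {"dp": [0,0,0],"rot": [0,0,0],"grip": 0.038}

```text
clock: 19.55
tcp_pos: [0.5808, 0.0671, 0.0668]
orientation: [2.446, -1.936, -0.022]
contact_force: [0.3, -0.1, -0.6]
grip_width: 0.0428
```

```bash
python3 - <<'E'
from held import *
f,t=held(0)
look("blue",t[:2],t[2]+.037,75)
E
```

```text
tcp [0.5808 0.0671 0.0668] tool z [-0.025 -0.009 -1.   ] jaw deg -76.7 0.042779179100462195 [ 0.3 -0.1 -0.6] 19.55
19.6 tcp [0.5808 0.0669 0.0669] pred px [324. 313.] n 7775 expect 8221 found [324.8 312.6] [0.5813 0.0669] delta [0.0006 0.0001] 0.04287341824110638 [-0.1 -0.9 -1.2]
```

Emit:
send_rows:
  motion:
    - {"dp": [0.0145,0,0],"rot": [0.009,-0.025,0],"grip": 0.038}
    - {"dp": [0,0,-0.01],"rot": [0,0,0],"grip": 0.038}
    - {"dp": [0,0,-0.01],"rot": [0,0,0],"grip": 0.038}
    - {"dp": [0,0,-0.008],"rot": [0,0,0],"grip": 0.038}
    - {"dp": [0,0,0],"rot": [0,0,0],"grip": 0.038}
    - {"dp": [0,0,0],"rot": [0,0,0],"grip": 0.038}

```text
clock: 20.4
tcp_pos: [0.5948, 0.0696, 0.0365]
orientation: [-2.467, 1.943, -0.0]
contact_force: [0.2, 0.2, -0.6]
grip_width: 0.0429
```

```bash
python3 - <<'E'
from held import *
f,t=held(0)
look("blue",t[:2],t[2]+.037,75)
P=cyl(.030,.036,.039); pp=proj(f,place(P,[.5955,.0669,0])); print(pp.min(0),pp.max(0))
E
```

```text
tcp [0.5948 0.0696 0.0365] tool z [ 0.001  0.001 -1.   ] jaw deg -76.5 0.04290732103825078 [ 0.2  0.2 -0.6] 20.4
20.45 tcp [0.5948 0.0695 0.0365] pred px [324. 310.] n 7834 expect 8294 found [324.8 312.5] [0.5944 0.0692] delta [-0.0003 -0.0003] 0.04274025377929512 [-0.3  0.1 -0.7]
[275.91512366 224.96375588] [382.81873732 326.6393877 ]
```

Emit:
send_rows:
  motion:
    - {"dp": [0.001,-0.0025,-0.008],"rot": [0,0,0],"grip": 0.038}
    - {"dp": [0,0,-0.007],"rot": [0,0,0],"grip": 0.038}
    - {"dp": [0,0,-0.004],"rot": [0,0,0],"grip": 0.038}
    - {"dp": [0,0,0],"rot": [0,0,0],"grip": 0.038}
    - {"dp": [0,0,0],"rot": [0,0,0],"grip": 0.038}

```text
clock: 21.12
tcp_pos: [0.5962, 0.0666, 0.0166]
orientation: [-2.466, 1.944, -0.001]
contact_force: [0.5, 0.2, -0.4]
grip_width: 0.0426
```

Emit:
send_rows:
  motion:
    - {"dp": [0,0,-0.001],"rot": [0,0,0],"grip": 0.038}
    - {"dp": [0,0,0],"rot": [0,0,0],"grip": 0.038}
    - {"dp": [0,0,-0.001],"rot": [0,0,0],"grip": 0.038}
    - {"dp": [0,0,0],"rot": [0,0,0],"grip": 0.038}

```text
clock: 21.62
tcp_pos: [0.5965, 0.0668, 0.0149]
orientation: [-2.465, 1.943, -0.002]
contact_force: [0.2, -0.2, -0.7]
grip_width: 0.0427
```

Emit:
send_rows:
  motion:
    - {"dp": [0,0,-0.0005],"rot": [0,0,0],"grip": 0.044}
    - {"dp": [0,0,0],"rot": [0,0,0],"grip": 0.05}
    - {"dp": [0,0,0],"rot": [0,0,0],"grip": 0.06}
    - {"dp": [0,0,0],"rot": [0,0,0],"grip": 0.062}
    - {"dp": [0,0,0.012],"rot": [0,0,0],"grip": 0.062}
    - {"dp": [0,0,0.03],"rot": [0,0,0],"grip": 0.065}
    - {"dp": [0,0,0.03],"rot": [0,0,0],"grip": 0.065}
    - {"dp": [-0.03,-0.008,0.01],"rot": [0,0,0],"grip": 0.04}
    - {"dp": [-0.04,-0.012,0],"rot": [0,0,0],"grip": 0.0}
    - {"dp": [-0.04,-0.012,0],"rot": [0,0,0],"grip": 0.0}
    - {"dp": [0,0,0],"rot": [0,0,0],"grip": 0.0}
    - {"dp": [0,0,0],"rot": [0,0,0],"grip": 0.0}

```text
clock: 23.12
tcp_pos: [0.4866, 0.035, 0.1055]
orientation: [-2.461, 1.939, -0.012]
contact_force: [-0.2, 0.0, -0.8]
grip_width: -0.0
```

```bash
python3 - <<'E'
from held import *
f,t=held(0)
f,q=look("blue",[.5957,.067],.051)
T=[("teal",(-.045,0,.02),np.vstack([box(-.064,-.026,-.035,.035,.019,.020),box(-.026,-.022,-.035,.035,.02,.036)])),("yellow",(.11,0,.03),box(.1,.12,-.08,.08,.01,.032))]
for (c,p0,P) in T:
    u=proj(f,place(np.array([p0]),[.576,.058,.25]))[0]
    try:
        h,n=hull(f,c,u,150); r=h.reshape(-1,2); print(c,u,n,r.min(0),r.max(0)); q,e=fit([(f,h)],P,[.576,.058,.25],1); print(q.round(4),e.round(1))
    except Exception as x: print(x)
cv2.imwrite("pics/w9.png",f["img"][:,:,::-1])
E
```

```text
tcp [0.4866 0.035  0.1055] tool z [ 0.011  0.002 -1.   ] jaw deg -76.5 -3.652970606923437e-05 [-0.2  0.  -0.8] 23.125
23.175 tcp [0.4864 0.035  0.1053] pred px [316.  79.] n 4236 expect 4498 found [316.5  77.1] [0.5959 0.0665] delta [0.1095 0.0315] -0.0001489889965904606 [0.1 1.2 0.5]
teal [323.44843575 182.11084657] 5154 [272.6 146.6] [370.4 210.4]
[0.5756 0.0607 0.3167] [-0.  -0.   0.4 -0.2 -0.7]
attempt to get argmax of an empty sequence
```

View pics/w9.png

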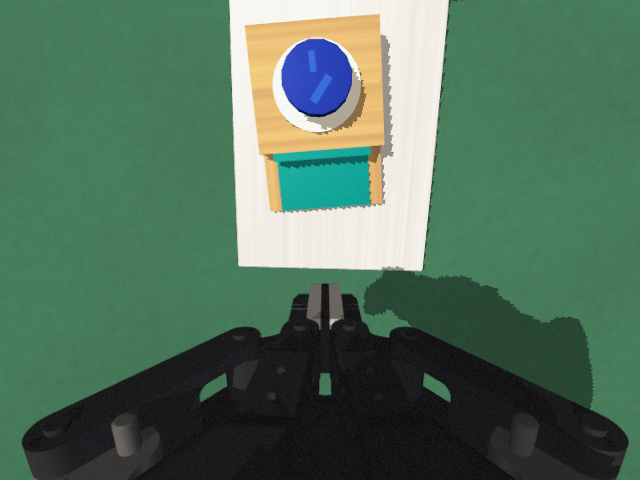

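```bash
python3 - <<'E'
from held import *
f,t=held(0); M=R.from_rotvec(get_obs()["orientation"]).as_matrix()
def ray(u,z): return least_squares(lambda q:proj(f,[[q[0],q[1],z]])[0]-u,[.6,0]).x
def yaw(a,b,z,y=True):
    d=ray(a,z)-ray(b,z); return ray(a,z).round(4),ray(b,z).round(4),np.linalg.norm(d).round(4),(np.arctan2(-d[0],d[1]) if y else np.arctan2(d[1],d[0])).round(3)
print("bed near",yaw((238,266),(422,270),.01)); print("bed left",yaw((230,0),(238,266),.01,0)); print("bed right",yaw((449,0),(422,270),.01,0))
print("block far",yaw((246,26),(380,15),.036)); print("block near",yaw((260,155),(384,145),.036)); print("block left",yaw((246,26),(260,155),.036,0)); print("right",yaw((380,15),(384,145),.036,0))
for h in(.02,.025,.03,.035,.04,.045): print(h,proj(f,[t+g*M[:,1]-h*M[:,2]+s*.0075*M[:,0] for s,g in((1,-.011),(-1,-.011))]).round(0).tolist())
E
```

```text
tcp [0.4866 0.0351 0.1051] tool z [ 0.01   0.002 -1.   ] jaw deg -76.5 0.0002659501734650824 [-0.1  0.  -0.3] 23.225
bed near (array([0.4451, 0.102 ]), array([ 0.479 , -0.0538]), np.float64(0.1595), np.float64(0.214))
bed left (array([0.6433, 0.1435]), array([0.4451, 0.102 ]), np.float64(0.2025), np.float64(0.206))
bed right (array([ 0.681 , -0.0111]), array([ 0.479 , -0.0538]), np.float64(0.2065), np.float64(0.209))
block far (array([0.6215, 0.1214]), array([0.6487, 0.0365]), np.float64(0.0892), np.float64(0.31))
block near (array([0.5416, 0.0961]), array([0.5693, 0.0113]), np.float64(0.0893), np.float64(0.315))
block left (array([0.6215, 0.1214]), array([0.5416, 0.0961]), np.float64(0.0838), np.float64(0.306))
right (array([0.6487, 0.0365]), array([0.5693, 0.0113]), np.float64(0.0834), np.float64(0.307))
0.02 [[339.0, 271.0], [310.0, 271.0]]
0.025 [[340.0, 274.0], [309.0, 274.0]]
0.03 [[340.0, 278.0], [309.0, 278.0]]
0.035 [[341.0, 282.0], [308.0, 282.0]]
0.04 [[341.0, 286.0], [308.0, 286.0]]
0.045 [[342.0, 290.0], [307.0, 290.0]]
```

Emit:
send_rows:
  motion:
    - {"dp": [0,0,0],"rot": [0.031,-0.147,-0.026],"grip": 0.0}
    - {"dp": [0,0,0],"rot": [0.031,-0.142,0],"grip": 0.0}
    - {"dp": [0.025,0.006,0],"rot": [0,0,0],"grip": 0.0}
    - {"dp": [0.02,0.006,-0.02],"rot": [0,0,0],"grip": 0.0}
    - {"dp": [0.008,0.002,-0.02],"rot": [0,0,0],"grip": 0.0}
    - {"dp": [0,0,-0.01],"rot": [0,0,0],"grip": 0.0}
    - {"dp": [0,0,0],"rot": [0,0,0],"grip": 0.0}
    - {"dp": [0,0,0],"rot": [0,0,0],"grip": 0.0}

```text
clock: 24.28
tcp_pos: [0.5424, 0.0514, 0.0521]
orientation: [-2.244, 1.813, -0.286]
contact_force: [0.4, 0.8, -0.5]
grip_width: 0.0003
```

```bash
cat > tip.py <<'E'
from held import *
J=np.array([.978,.2085]);N=np.array([-.2085,.978])
def tip():
    o=get_obs(); t=o["tcp_pos"]; M=R.from_rotvec(o["orientation"]).as_matrix(); p=t-.037*M[:,2]
    d=p[:2]-np.array([.5497,.0523]); y=-M[:2,1]
    print("tip",p.round(4),"rel pad corner(start) fwd",(d@J).round(4),"left",(d@N).round(4),"tilt",np.arccos(-M[2,2]).round(3),"toolz",M[:,2].round(3),"yaw",np.arctan2(y[1],y[0]).round(3),"F",o["contact_force"].round(1),o["clock"])
E
python3 -c "
from tip import *
tip()"
```

```text
tip [0.5313 0.049  0.0873] rel pad corner(start) fwd -0.0187 left 0.0006 tilt 0.313 toolz [ 0.301  0.064 -0.951] yaw 0.212 F [ 0.4  0.8 -0.5] 24.275
```

Emit:
send_rows:
  motion:
    - {"dp": [0,0,-0.02],"rot": [0,0,0],"grip": 0.0}
    - {"dp": [0,0,-0.02],"rot": [0,0,0],"grip": 0.0}
    - {"dp": [0,0,-0.01],"rot": [0,0,0],"grip": 0.0}
    - {"dp": [0,0,0],"rot": [0,0,0],"grip": 0.0}
    - {"dp": [0,0,0],"rot": [0,0,0],"grip": 0.0}

```text
clock: 24.9
tcp_pos: [0.5447, 0.0509, 0.0053]
orientation: [-2.238, 1.812, -0.293]
contact_force: [0.4, -1.6, 0.8]
grip_width: -0.0002
```

```bash
python3 -c "
from tip import *
tip()"
```

```text
tip [0.5333 0.0485 0.0404] rel pad corner(start) fwd -0.0168 left -0.0003 tilt 0.319 toolz [ 0.307  0.065 -0.949] yaw 0.21 F [ 0.4 -1.6  0.8] 24.9
```

Emit:
send_rows:
  motion:
    - {"dp": [0,0,-0.004],"rot": [0,0,0],"grip": 0.0}
    - {"dp": [0,0,-0.004],"rot": [0,0,0],"grip": 0.0}
    - {"dp": [0,0,-0.003],"rot": [0,0,0],"grip": 0.0}
    - {"dp": [0,0,0],"rot": [0,0,0],"grip": 0.0}

```text
clock: 25.4
tcp_pos: [0.5467, 0.0508, -0.0023]
orientation: [-2.234, 1.811, -0.299]
contact_force: [0.1, -0.1, -0.0]
grip_width: -0.0005
```

Emit:
send_rows:
  motion:
    - {"dp": [0,0,-0.002],"rot": [0,0,0],"grip": 0.0}
    - {"dp": [0,0,-0.002],"rot": [0,0,0],"grip": 0.0}

```text
clock: 25.65
tcp_pos: [0.5475, 0.0508, -0.0054]
orientation: [-2.233, 1.811, -0.301]
contact_force: [-1.2, 0.3, 0.5]
grip_width: -0.0002
```

Emit:
send_rows:
  motion:
    - {"dp": [0,0,-0.002],"rot": [0,0,0],"grip": 0.0}
    - {"dp": [0,0,-0.001],"rot": [0,0,0],"grip": 0.0}

```text
clock: 25.9
tcp_pos: [0.5474, 0.0508, -0.0086]
orientation: [-2.233, 1.811, -0.301]
contact_force: [0.4, 0.0, 1.3]
grip_width: 0.0004
```

Emit:
send_rows:
  motion:
    - {"dp": [0,0,-0.0015],"rot": [0,0,0],"grip": 0.0}
    - {"dp": [0,0,-0.001],"rot": [0,0,0],"grip": 0.0}

```text
clock: 26.15
tcp_pos: [0.5477, 0.0508, -0.0107]
orientation: [-2.233, 1.81, -0.302]
contact_force: [-7.6, -0.8, 20.6]
grip_width: -0.0001
```

Emit:
send_rows:
  motion:
    - {"dp": [0,0,-0.001],"rot": [0,0,0],"grip": 0.0}
    - {"dp": [0,0,-0.001],"rot": [0,0,0],"grip": 0.0}

```text
clock: 26.4
tcp_pos: [0.5489, 0.0509, -0.0106]
orientation: [-2.231, 1.808, -0.306]
contact_force: [-5.8, -1.7, 16.6]
grip_width: 0.0
```

Emit:
send_rows:
  motion:
    - {"dp": [0,0,0.002],"rot": [0,0,0],"grip": 0.0}
    - {"dp": [0.002,0.0004,0],"rot": [0,0,0],"grip": 0.0}
    - {"dp": [0.002,0.0004,0],"rot": [0,0,0],"grip": 0.0}
    - {"dp": [0.002,0.0004,0],"rot": [0,0,0],"grip": 0.0}
    - {"dp": [0.002,0.0004,0],"rot": [0,0,0],"grip": 0.0}

```text
clock: 27.02
tcp_pos: [0.5562, 0.0522, -0.0091]
orientation: [-2.232, 1.81, -0.305]
contact_force: [-1.9, -0.7, 1.6]
grip_width: 0.0002
```

```bash
python3 -c "
from tip import *
tip()"
```

```text
tip [0.5445 0.0499 0.0259] rel pad corner(start) fwd -0.0056 left -0.0012 tilt 0.329 toolz [ 0.317  0.062 -0.946] yaw 0.209 F [-1.9 -0.7  1.6] 27.025
```

Emit:
send_rows:
  motion:
    - {"dp": [0.002,0.0004,0],"rot": [0,0,0],"grip": 0.0}
    - {"dp": [0.002,0.0004,0],"rot": [0,0,0],"grip": 0.0}
    - {"dp": [0.002,0.0004,0],"rot": [0,0,0],"grip": 0.0}
    - {"dp": [0.002,0.0004,0],"rot": [0,0,0],"grip": 0.0}
    - {"dp": [0.002,0.0004,0],"rot": [0,0,0],"grip": 0.0}

```text
clock: 27.65
tcp_pos: [0.5667, 0.0543, -0.0094]
orientation: [-2.232, 1.81, -0.305]
contact_force: [-2.4, -0.3, 1.5]
grip_width: 0.0003
```

```bash
cat >> tip.py <<'E'
def car(dx=.0):
    "blue disc and fence-side state from the static cameras"
    for n in("scene","side"):
        f=imaging.grab_frame(n); d=np.array([.5955,.0669])+dx*J; P=cyl(.022,.051,.063); c=proj(f,place(P,[*d,0])).mean(0)
        try:
            h,k=hull(f,"blue",c,18); q,_=fit([(f,h)],P,d,0); print(n,"blue",k,q.round(4),"moved fwd",((q-[.5957,.0667])@J).round(4),"left",((q-[.5957,.0667])@N).round(4))
        except Exception as e: print(n,e)
    return f
E
python3 -c "
from tip import *
tip();car(.012)"
```

```text
tip [0.555  0.0519 0.0256] rel pad corner(start) fwd 0.0051 left -0.0015 tilt 0.328 toolz [ 0.316  0.062 -0.947] yaw 0.209 F [-2.4 -0.3  1.5] 27.65
scene blue 207 [0.6099 0.0728] moved fwd 0.0152 left 0.003
side blue 188 [0.6101 0.068 ] moved fwd 0.0144 left -0.0017
```

Emit:
send_rows:
  motion:
    - {"dp": [0.002,0.0004,0],"rot": [0,0,0],"grip": 0.0}
    - {"dp": [0.002,0.0004,0],"rot": [0,0,0],"grip": 0.0}
    - {"dp": [0.002,0.0004,0],"rot": [0,0,0],"grip": 0.0}
    - {"dp": [0.002,0.0004,0],"rot": [0,0,0],"grip": 0.0}
    - {"dp": [0.002,0.0004,0],"rot": [0,0,0],"grip": 0.0}
    - {"dp": [0.002,0.0004,0],"rot": [0,0,0],"grip": 0.0}
    - {"dp": [0.002,0.0004,0],"rot": [0,0,0],"grip": 0.0}
    - {"dp": [0.002,0.0004,0],"rot": [0,0,0],"grip": 0.0}

```text
clock: 28.75
tcp_pos: [0.5838, 0.0576, -0.0094]
orientation: [-2.232, 1.81, -0.305]
contact_force: [-1.2, -1.5, 0.2]
grip_width: 0.0004
```

```bash
python3 - <<'E'
from tip import *
tip();car(.03)
E
```

```text
tip [0.5721 0.0553 0.0256] rel pad corner(start) fwd 0.0225 left -0.0017 tilt 0.328 toolz [ 0.316  0.062 -0.947] yaw 0.209 F [-1.2 -1.5  0.2] 28.75
scene blue 209 [0.6274 0.0757] moved fwd 0.0329 left 0.0022
side blue 188 [0.6278 0.0713] moved fwd 0.0323 left -0.0021
```

Emit:
send_rows:
  motion:
    - {"dp": [0.0015,0.0003,0],"rot": [0,0,0],"grip": 0.0}
    - {"dp": [0.0015,0.0003,0],"rot": [0,0,0],"grip": 0.0}
    - {"dp": [0.001,0.0002,0],"rot": [0,0,0],"grip": 0.0}
    - {"dp": [0.001,0.0002,0],"rot": [0,0,0],"grip": 0.0}

```text
clock: 29.35
tcp_pos: [0.5844, 0.0577, -0.0104]
orientation: [-2.238, 1.813, -0.302]
contact_force: [-7.6, -0.8, 10.0]
grip_width: -0.0
```

Emit:
send_rows:
  motion:
    - {"dp": [0.001,0.0002,0],"rot": [0,0,0],"grip": 0.0}
    - {"dp": [0.001,0.0002,0],"rot": [0,0,0],"grip": 0.0}
    - {"dp": [0.001,0.0002,0],"rot": [0,0,0],"grip": 0.0}

```text
clock: 29.72
tcp_pos: [0.5843, 0.0576, -0.0104]
orientation: [-2.241, 1.815, -0.301]
contact_force: [-7.6, -1.2, 8.9]
grip_width: -0.0001
```

```bash
python3 - <<'E'
from tip import *
tip();car(.038)
E
```

```text
tip [0.5729 0.0555 0.0247] rel pad corner(start) fwd 0.0234 left -0.0017 tilt 0.319 toolz [ 0.308  0.057 -0.95 ] yaw 0.211 F [-7.6 -1.2  8.9] 29.725
scene blue 208 [0.6279 0.0759] moved fwd 0.0334 left 0.0023
side blue 186 [0.6281 0.0721] moved fwd 0.0328 left -0.0015
```

```bash
python3 - <<'E'
from tip import *
f=imaging.grab_frame("wrist"); cv2.imwrite("pics/w10.png",f["img"][:,:,::-1])
for nm,b,q in(("fence face",[(.1,-.08,.032),(.1,.08,.032)],[.5794,.0491,.21]),("block far top if flush",[(.1,-.027,.036),(.1,.063,.036)],[.5794,.0491,.21])): print(nm,proj(f,place(np.array(b),q)).round(0).tolist())
E
```

```text
fence face [[512.0, 79.0], [167.0, 78.0]]
block far top if flush [[402.0, 72.0], [201.0, 72.0]]
```

View pics/w10.png

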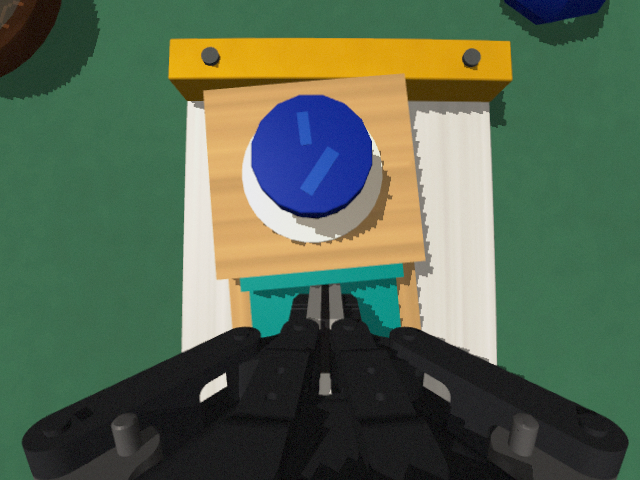

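Emit:
send_rows:
  motion:
    - {"dp": [-0.004,-0.0008,0.003],"rot": [0,0,0],"grip": 0.0}
    - {"dp": [-0.0015,0.007,0],"rot": [0,0,0],"grip": 0.0}
    - {"dp": [-0.0015,0.007,0],"rot": [0,0,0],"grip": 0.0}
    - {"dp": [0,0,0],"rot": [0,0,0],"grip": 0.0}

```text
clock: 30.38
tcp_pos: [0.5782, 0.0728, -0.0066]
orientation: [-2.24, 1.813, -0.302]
contact_force: [-0.2, 0.2, 0.3]
grip_width: -0.0002
```

```bash
python3 - <<'E'
from tip import *
tip()
E
```

```text
tip [0.5667 0.0706 0.0285] rel pad corner(start) fwd 0.0205 left 0.0144 tilt 0.321 toolz [ 0.31   0.058 -0.949] yaw 0.211 F [-0.2  0.2  0.3] 30.375
```

Emit:
send_rows:
  motion:
    - {"dp": [0.001,0.0002,-0.0015],"rot": [0,0,0],"grip": 0.0}
    - {"dp": [0.0015,0.0006,0],"rot": [0,0,0],"grip": 0.0}
    - {"dp": [0.0015,0.0006,0],"rot": [0,0,0],"grip": 0.0}
    - {"dp": [0.0015,0.0006,0],"rot": [0,0,0],"grip": 0.0}

```text
clock: 30.88
tcp_pos: [0.5821, 0.0748, -0.0091]
orientation: [-2.243, 1.814, -0.3]
contact_force: [-3.8, 0.4, 2.7]
grip_width: -0.0002
```

```bash
cat >> tip.py <<'E'
def cyaw():
    "yaw of the block from the line of its near top edge (wood / teal) in the wrist view"
    f=imaging.grab_frame("wrist"); hsv=cv2.cvtColor(f["img"],cv2.COLOR_RGB2HSV)
    m=cv2.inRange(hsv,np.array((8,60,120)),np.array((20,200,255)))
    # far edge of the wood block: first wood row per column
    pts=[]
    for c in range(215,400,4):
        r=np.where(m[60:130,c]>0)[0]
        if len(r)>3: pts.append((c,60+r[0]))
    def ray(u,z): return least_squares(lambda q:proj(f,[[q[0],q[1],z]])[0]-u,[.6,0]).x
    W=np.array([ray(p,.036) for p in pts]); l=cv2.fitLine(np.float32(W),cv2.DIST_HUBER,0,.001,.001).ravel()
    v=l[:2]*np.sign(l[1]); y=np.arctan2(-v[0],v[1]); d=(W-[.6772,.0700])@J
    print("far edge yaw rel jig",(y-.21).round(3),"dist to fence",d.min().round(4),np.median(d).round(4),d.max().round(4),len(pts)); return f
E
python3 - <<'E'
from tip import *
tip();cyaw();car(.036)
E
```

```text
tip [0.5707 0.0726 0.026 ] rel pad corner(start) fwd 0.0248 left 0.0155 tilt 0.318 toolz [ 0.307  0.058 -0.95 ] yaw 0.212 F [-3.8  0.4  2.7] 30.875
far edge yaw rel jig 0.035 dist to fence -0.0037 -0.0022 -0.0015 38
scene blue 214 [0.6306 0.0749] moved fwd 0.0358 left 0.0007
side blue 184 [0.6305 0.0711] moved fwd 0.0349 left -0.003
```

Emit:
send_rows:
  motion:
    - {"dp": [0.0015,0.0006,0.0003],"rot": [0,0,0],"grip": 0.0}
    - {"dp": [0.0015,0.0006,0.0003],"rot": [0,0,0],"grip": 0.0}
    - {"dp": [0.0015,0.0006,0.0003],"rot": [0,0,0],"grip": 0.0}

```text
clock: 31.4
tcp_pos: [0.584, 0.0754, -0.0094]
orientation: [-2.246, 1.818, -0.298]
contact_force: [-9.8, -1.8, 7.5]
grip_width: 0.0
```

```bash
python3 - <<'E'
from tip import *
tip();cyaw();car(.038)
E
```

```text
tip [0.5728 0.0734 0.0258] rel pad corner(start) fwd 0.027 left 0.0158 tilt 0.313 toolz [ 0.303  0.055 -0.951] yaw 0.212 F [-9.8 -1.8  7.5] 31.4
far edge yaw rel jig 0.005 dist to fence -0.0008 -0.0007 -0.0003 36
scene blue 208 [0.6323 0.0735] moved fwd 0.0372 left -0.001
side blue 186 [0.6324 0.0707] moved fwd 0.0367 left -0.0037
```

Emit:
send_rows:
  motion:
    - {"dp": [0.0012,0.0003,-0.001],"rot": [0,0,0],"grip": 0.0}
    - {"dp": [0.0012,0.0003,-0.001],"rot": [0,0,0],"grip": 0.0}
    - {"dp": [0.0012,0.0003,-0.0008],"rot": [0,0,0],"grip": 0.0}
    - {"dp": [0.0012,0.0003,-0.0008],"rot": [0,0,0],"grip": 0.0}

```text
clock: 32.05
tcp_pos: [0.584, 0.0751, -0.0109]
orientation: [-2.251, 1.821, -0.301]
contact_force: [-16.4, -2.6, 21.8]
grip_width: -0.0
```

```bash
python3 - <<'E'
from tip import *
tip();f=cyaw();car(.038);tip()
cv2.imwrite("pics/w11.png",f["img"][:,:,::-1])
look("blue",[.632,.072],.051)
P=cyl(.030,.036,.039); pp=proj(f,place(P,[.632,.072,0])); c=pp.mean(0); print("seat pred px",c)
E
```

```text
tip [0.5729 0.0733 0.0243] rel pad corner(start) fwd 0.027 left 0.0157 tilt 0.31 toolz [ 0.301  0.049 -0.952] yaw 0.213 F [-16.4  -2.6  21.8] 32.05
far edge yaw rel jig -0.003 dist to fence -0.0009 -0.0005 -0.0003 37
scene blue 208 [0.6322 0.0734] moved fwd 0.0371 left -0.001
side blue 186 [0.6324 0.0707] moved fwd 0.0367 left -0.0037
tip [0.5729 0.0732 0.0243] rel pad corner(start) fwd 0.027 left 0.0156 tilt 0.31 toolz [ 0.301  0.049 -0.952] yaw 0.213 F [-15.8  -2.9  22. ] 32.2
32.2 tcp [ 0.584   0.0751 -0.011 ] pred px [362. 162.] n 11653 expect 12263 found [366.6 155.6] [0.6335 0.071 ] delta [ 0.0495 -0.004 ] -5.890188321629575e-05 [-15.8  -2.9  22. ]
seat pred px [356.01045548 175.45155198]
```

View pics/w11.png

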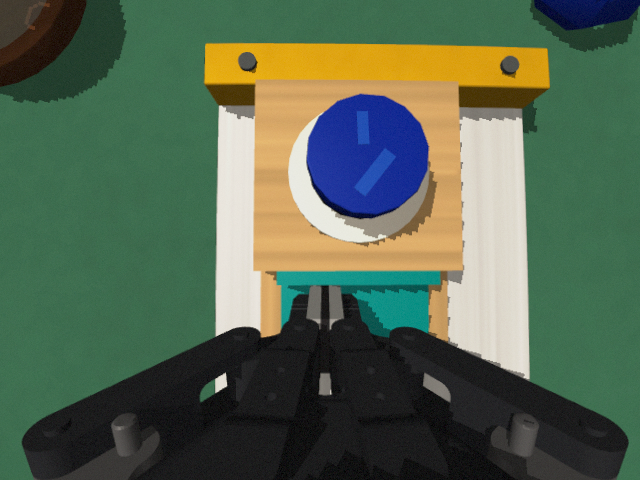

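```bash
python3 - <<'E'
from tip import *
f=imaging.grab_frame("wrist"); m=cv2.inRange(cv2.cvtColor(f["img"],cv2.COLOR_RGB2HSV),np.array((0,0,90)),np.array((180,60,255)))
w=np.zeros_like(m); w[100:262,270:450]=255; n,l,s,_=cv2.connectedComponentsWithStats(m&w); k=1+np.argmax(s[1:,4]); print(s[k])
P=cyl(.030,.036,.039)
def ex(q): p=proj(f,place(P,[*q,0])); return np.array([p[:,0].min()-s[k,0],p[:,1].max()-(s[k,1]+s[k,3])])
q=least_squares(ex,[.632,.072],x_scale=.01,diff_step=1e-3).x
f,b=look("blue",[.633,.071],.051); print("seat",q.round(4),"blue-seat",(b-q).round(4),"mm",np.hypot(*(b-q))*1e3); tip(); print(np.abs(get_obs()["qvel"]).max())
E
```

```text
[ 288  111  141  132 4515]
32.3 tcp [ 0.584   0.075  -0.0109] pred px [365. 160.] n 11645 expect 12269 found [366.6 155.6] [0.6335 0.071 ] delta [ 0.0495 -0.004 ] -9.480227921073917e-05 [-15.6  -2.2  21.8]
seat [0.6329 0.0713] blue-seat [ 0.0006 -0.0003] mm 0.6394114559276276
tip [0.5729 0.0732 0.0243] rel pad corner(start) fwd 0.027 left 0.0156 tilt 0.31 toolz [ 0.301  0.049 -0.952] yaw 0.213 F [-16.4  -2.1  22.2] 32.35
0.0017607329400149648
```

Everything is at rest: the carrier is flush, the discs are centred, and the push is steady at about 16 N forward and 22 N down. Handing in.

```bash
python3 -c "
from bench import hand_in
print(hand_in())"
```

```text
the job is handed in; nothing more can be done
None
```

I placed both discs on the seat, pushed the carrier flush against the fence, and handed the job in at about 32 s with the push still held. No verdict came back.

**Last checks before hand-in:**
- **Blue disc:** about 0.6 mm from the seat centre.
- **Black disc:** about 2 mm from the seat centre when I placed it. The blue disc hid it afterwards, so I could not measure it again.
- **Carrier:** its front edge measured within 1 mm of the fence, with an angle of about 0.003 rad to the jig.
- **Push:** about 16 N forward and 22 N down on the teal pad, and the arm was at rest.
- **Bystanders:** I never touched any of them on purpose, but I did not measure their positions again at the end.

**What went wrong or disagreed:**
- **Finger ends:** the pad ends turned out to sit about 37–40 mm behind the reported TCP, not at it as the interface text says. My first grasp of the black disc closed above it without touching it. I measured the offset from the wrist camera, confirmed it by feel, and used it from then on.
- **First push:** it stopped with one corner on the fence and the carrier askew by about 0.08–0.1 rad. I moved the fingers 16 mm to the left on the pad and pushed again, which squared it up.
- **Camera spread:** the scene and side cameras put the blue disc about 3 mm apart sideways at the end, so I relied on the wrist view for centring.

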